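# Press the snap lid shut all round its rim

## Robot

A 7-joint arm with a two-finger parallel gripper is mounted at the origin on the work surface. World frame = base frame: x ahead of the robot, y to its left, z up, the work surface at z = 0. Lengths are in m, angles in degrees, forces in N, time in s.
With the tool pointing down it reaches from about 0.4 to 0.875 m from the base axis. Payload 6.5 kg.
Tool frame: the origin (TCP) lies on the front face of the gripper's body, between the roots of the fingers; the fingertips stand 64 mm ahead of it and the grasp point (between the pads) lies 45 mm ahead of it; z points along the fingers, y is the direction in which the jaws open and shut (so a half turn about z gives the same grasp; the last joint's range is limited). The gripper opens to 88 mm and grips with 3 to 60 N. Pads are 18 mm wide; open, the fingers measure 123 mm over their backs; the gripper's body (75 mm by 187 mm) begins 45 mm behind the grasp point.
Start: joints at [-67.048, 30.733, -0.252, 88.115, 0.149, 61.152, -4.079], TCP at [0.293, 0.58, 0.303] pointing down, gripper open.
Joint ranges: [-154.64, 154.64], [-21.42, 123.67], [-72.66, 72.17], [13.99, 137.28], [-74.86, 254.86], [10.95, 109.41], [-158.01, 158.01]. Speed limits (degrees/s): [136.94, 136.94, 180, 180, 180, 180, 180].

## Interface

Orientations are given as a 3x3 rotation matrix whose columns are the frame's x, y, z axes.
In Python, from station import manip gives the robot as it stands. Calls block until the motion is done:
- manip.movep(position, orientation): joint-space move of the TCP to a pose.
- manip.movel(position, frame=None, feed=0.15, until_force=None): straight line of the TCP; frame=None keeps the orientation; feed is the mean speed in m/s. With until_force (N) it stops when the force on the tool has changed by that much, and returns True; else False.
- manip.set_joints(angles): joint-space move.
- manip.let_go() and manip.grab(strength=None): open the fingers fully, or close them until they stop; strength is the grip in N (None keeps the last).
- manip.wait(seconds).
- manip.inverse_kinematics(position, orientation): joint angles nearest the present ones, or None.
- manip.sense(): the state.
- manip.grab_frame(name): name is "scene" or "top" or "wrist"; returns the picture (420x560x3 uint8, red, green, blue); there is no depth.
- manip.camera_params(name): a dict with "mtx" (3x3 intrinsics, pixels), "k1" (the pictures are not rectified: a ray, as slopes to the right and down, at radius r is drawn at 1 + k1 r^2 times it, then the intrinsics apply), "view" (4x4, takes a point from world to camera coordinates). Camera axes: x right, y down, z forward; pixel columns grow to the right and rows downward; lengths in m; the calibration is good to about 2 mm. A picture is of the moment at which its call begins: read the wrist's pose just before it. camera_params takes no time and is no camera call; for the wrist camera it gives the pose at the moment of the call.
A pose or a line that the arm cannot do raises manip.PlanningError and nothing moves.
- manip.hand_in(): hands the job in, once; it reports no verdict.
Trained networks look in the newest picture that a camera, given by its name, has taken for a name from the list of things; names that differ only in an ending like _2 or _b are one class to them, and where a whole thing is asked for, a point or a joint stands for the part that bears it (a point fixed in the world has none). Each returns a list of dicts, best first, with "confidence" (0 to 1); they miss things now and then, are a little off and sometimes report something else, mostly with a low value. They report only what shows in the picture. A call takes as long as a camera call. They do not tell look-alikes from the thing itself.
- manip.silhouettes(camera, target): "mask" (420x560 bool, what is visible of it) and "point" ([column, row] in pixels, amid what is visible of it).
The state is a dict: "clock": time; "joint_positions": joint angles; "joint_vel": joint speeds; "joint_torque": joint torques, N m; "position": TCP position; "eef_rot": TCP orientation; "force": force on the tool from outside, world axes, zero at the start; "ft_torque": the same for the moment, N m; "grip_width": finger opening in m.
Only numpy, scipy, OpenCV 4.12 (cv2) and the standard library are available. Lean on these libraries where they do the work, as an engineer would, in place of code of your own. Each camera call takes 0.05 s, during which the arm holds its last target.

## Task

The lid is lying on the plastic keeping box with all four sides of its rim still standing up. Press the rim down with the fingertips, one side at a time and going round the box from each side to the one next to it (start anywhere, either way round), until every side has clicked fully shut. Leave the box standing where it is, do not lift it, leave the other things alone, and finish clear of everything.

Things in the scene. Friction and masses are not known exactly. Their poses are not given: they have to be found in the camera images.
- snap_box: Loose keeping box, white plastic tub, light grey lid, 130 (x) x 170 (y) mm, 0.5 to 0.85 kg. Origin: centre of underside on the cabinet top, z up; turned up to 0.6 rad from -x facing robot. Lid middle: recess 76 mm up; round it four separate straight rim sections 22 mm wide, one a side, between fixed corner blocks (22 x 22 mm, tops at 85 mm). Pressing a section straight down does not tip it.
- rim_front (a joint): Rim section on the box's -x side (front): how far it is pressed down, in m. 0 = standing up (as at the start), 0.007 = clicked shut. A tight press fit: it gives way under about 8 N all along its travel, stays where it is left, and meets a hard stop at 0.007.
- rim_left (a joint): Rim section on the box's +y side (left): how far it is pressed down, in m. 0 = standing up (as at the start), 0.007 = clicked shut. A tight press fit: it gives way under about 8 N all along its travel, stays where it is left, and meets a hard stop at 0.007.
- rim_back (a joint): Rim section on the box's +x side (back): how far it is pressed down, in m. 0 = standing up (as at the start), 0.007 = clicked shut. A tight press fit: it gives way under about 8 N all along its travel, stays where it is left, and meets a hard stop at 0.007.
- rim_right (a joint): Rim section on the box's -y side (right): how far it is pressed down, in m. 0 = standing up (as at the start), 0.007 = clicked shut. A tight press fit: it gives way under about 8 N all along its travel, stays where it is left, and meets a hard stop at 0.007.
- rim_front_top (a point): Middle of the top face of the front rim section (22 mm wide, runs along y, 120 mm long; middle of its top is 54 mm from the box's centre line). 95 mm above the cabinet top while up, 88 mm when shut; flat on top, a small lip 6 mm wide sticks outwards below the top at its middle. Axes as the box's.
- rim_left_top (a point): Middle of the top face of the left rim section (22 mm wide, runs along x, 80 mm long; middle of its top is 74 mm from the box's centre line). 95 mm above the cabinet top while up, 88 mm when shut; flat on top, a small lip 6 mm wide sticks outwards below the top at its middle. Axes as the box's.
- rim_back_top (a point): Middle of the top face of the back rim section (22 mm wide, runs along y, 120 mm long; middle of its top is 54 mm from the box's centre line). 95 mm above the cabinet top while up, 88 mm when shut; flat on top, a small lip 6 mm wide sticks outwards below the top at its middle. Axes as the box's.
- rim_right_top (a point): Middle of the top face of the right rim section (22 mm wide, runs along x, 80 mm long; middle of its top is 74 mm from the box's centre line). 95 mm above the cabinet top while up, 88 mm when shut; flat on top, a small lip 6 mm wide sticks outwards below the top at its middle. Axes as the box's.
- tea_caddy: Bystander: lidded ceramic tea caddy, 78 mm across, 120 mm tall, loose. Origin: centre of its underside.
- lantern: Bystander: round pale pink plastic lantern, 88 mm across, 118 mm tall, loose. Origin: centre of its underside.
- spoon_rest: Bystander: stainless steel spoon rest, a dish 90 mm across and 10 mm tall with a 45 mm tongue towards its own -x, loose. Origin: centre of the dish's underside.
Things that resemble listed ones, but are neither listed nor needed, are in the scene too. Of the things that look like the snap_box, take the one that is farthest to the robot's left at the start.

How it is judged:
By the outcome, as a careful person would: the job done as asked, in the order asked, and still so for the second after the job is handed in, with the robot touching nothing.
It also fails if it takes over 42 s, if anything falls off the work surface, if the arm or the gripper's body presses on something with over 40 N, if the wrist force passes 120 N, or if a joint passes its speed limit or range.

## Working session

There is one attempt and no reset: what is moved stays moved. The work goes in short steps, each a Python script; the robot and the scene stay as the last script left them, time stands still between calls to the robot, and variables do not carry over. Pictures are saved under pics/ and viewed, and the job is handed in when it is done.

```bash
ls; mkdir -p pics; python3 - <<'E'
from station import manip
import cv2
for n in ["scene","top"]:
    im=manip.grab_frame(n); cv2.imwrite(f"pics/{n}0.png",im[:,:,::-1])
    p=manip.camera_params(n); print(n,p)
    for t in ["snap_box","tea_caddy","lantern","spoon_rest"]:
        r=manip.silhouettes(n,t)
        print(t,[(round(d["confidence"],2),d["point"],int(d["mask"].sum())) for d in r])
s=manip.sense();print(s["clock"],s["position"],s["eef_rot"],s["grip_width"],s["force"])
E
```

```text
pics
scene {'mtx': array([[449.6744932 ,   0.        , 280.50400084],
       [  0.        , 449.6744932 , 212.25731981],
       [  0.        ,   0.        ,   1.        ]]), 'k1': -0.0970217361741299, 'view': array([[-6.63337148e-01,  7.48320593e-01, -3.43507562e-04,
         3.87067250e-01],
       [ 6.01156580e-01,  5.32612420e-01, -5.95764028e-01,
        -2.84376702e-01],
       [-4.45639534e-01, -3.95398913e-01, -8.03159452e-01,
         1.32259525e+00],
       [ 0.00000000e+00,  0.00000000e+00,  0.00000000e+00,
         1.00000000e+00]])}
snap_box [(0.92, [117.1, 206.4], 4429), (0.75, [252.3, 213.7], 5101), (0.62, [284.8, 140.7], 3752)]
tea_caddy [(0.6, [167.7, 145.6], 1204)]
lantern []
spoon_rest [(0.55, [401.0, 359.4], 1722)]
top {'mtx': array([[501.21165014,   0.        , 272.02103225],
       [  0.        , 501.21165014, 205.66851126],
       [  0.        ,   0.        ,   1.        ]]), 'k1': -0.07486340674650627, 'view': array([[-0.09197881, -0.9957579 ,  0.00246855,  0.0485224 ],
       [-0.97371886,  0.08942378, -0.20946351,  0.60001746],
       [ 0.2083542 , -0.02166988, -0.97781335,  1.20173906],
       [ 0.        ,  0.        ,  0.        ,  1.        ]])}
snap_box [(0.89, [296.7, 205.8], 3658), (0.68, [390.7, 126.3], 3937), (0.64, [350.0, 292.3], 4158)]
tea_caddy [(0.2, [268.2, 212.3], 364)]
lantern [(0.92, [133.0, 273.0], 942), (0.56, [324.8, 189.5], 312)]
spoon_rest [(0.74, [129.5, 210.3], 998), (0.46, [131.7, 272.0], 922)]
0.5 [0.29253521 0.58042284 0.30267723] [[-8.93010652e-01  4.50035527e-01  1.87024914e-06]
 [ 4.50035525e-01  8.93010648e-01 -9.11062017e-05]
 [-4.26711799e-05 -8.05171300e-05 -9.99999996e-01]] 0.08843024580256939 [-0.0775634  -0.21506053  0.34846257]
```

View pics/scene0.png

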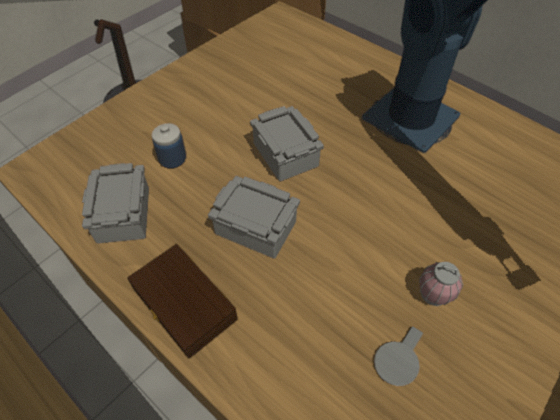

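View pics/top0.png

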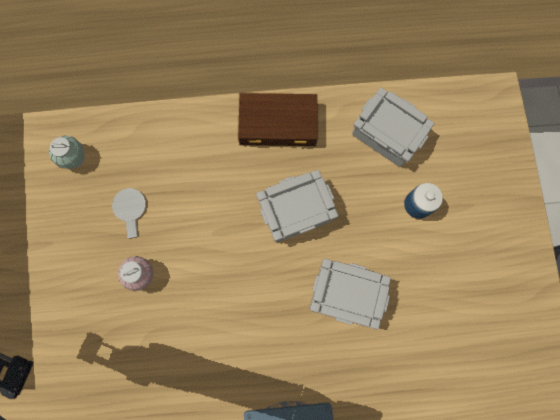

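```bash
cat > h.py <<'E'
import numpy as np, cv2
from station import manip
def proj(P,p):
    P=np.atleast_2d(P).astype(float); V=p["view"]
    c=P@V[:3,:3].T+V[:3,3]; s=c[:,:2]/c[:,2:]; r2=(s**2).sum(1,keepdims=True)
    s=s*(1+p["k1"]*r2); M=p["mtx"]
    return np.c_[s[:,0]*M[0,0]+M[0,2], s[:,1]*M[1,1]+M[1,2]]
def ray(px,p):
    M=p["mtx"]; d=np.array([(px[0]-M[0,2])/M[0,0],(px[1]-M[1,2])/M[1,1]]); s=d.copy()
    for _ in range(20): s=d/(1+p["k1"]*(s@s))
    R=p["view"][:3,:3]; return -R.T@p["view"][:3,3], R.T@np.r_[s,1]
def atz(px,p,z):
    o,d=ray(px,p); return (o+d*(z-o[2])/d[2])[:2]
def T(q,pts):
    c,s=np.cos(q[2]),np.sin(q[2]); pts=np.asarray(pts,float)
    return np.c_[q[0]+c*pts[:,0]-s*pts[:,1], q[1]+s*pts[:,0]+c*pts[:,1], pts[:,2]]
def boxpts(x0,x1,y0,y1,z0,z1): return [[x,y,z] for x in(x0,x1) for y in(y0,y1) for z in(z0,z1)]
TUB=boxpts(-.065,.065,-.085,.085,0,.085)
RIM=[boxpts(-.065,-.043,-.06,.06,.085,.095),boxpts(.043,.065,-.06,.06,.085,.095),
     boxpts(-.04,.04,.063,.085,.085,.095),boxpts(-.04,.04,-.085,-.063,.085,.095)]
def render(q,p,S=4):
    m=np.zeros((420*S//1,560*S//1),np.uint8)
    for pts in [TUB]+RIM:
        h=cv2.convexHull(((proj(T(q,pts),p)+.5)*S).astype(np.int32)); cv2.fillConvexPoly(m,h,255)
    return cv2.resize(m,(560,420),interpolation=cv2.INTER_AREA)/255.
def lines(im,q,p,S=1):
    for z,(a,b) in [(.095,(.065,.06)),(.095,(.04,.085)),(.095,(.043,.06)),(.076,(.043,.063)),(0,(.065,.085))]:
        u=proj(T(q,[[-a,-b,z],[a,-b,z],[a,b,z],[-a,b,z]]),p)*S
        cv2.polylines(im,[u.astype(np.int32)],True,(0,0,255) if z>.08 else (0,255,0),1)
E
cat > fit.py <<'E'
from h import *
from scipy.optimize import minimize
obs=[];ims={}
for n in ["top","scene"]:
    im=manip.grab_frame(n); p=manip.camera_params(n); ims[n]=(im,p)
    r=manip.silhouettes(n,"snap_box")
    ds=[(atz(d["point"],p,.08),d) for d in r]
    print(n,[(d["confidence"],c.round(3)) for c,d in ds])
    d=max(ds,key=lambda t:t[0][1]); obs.append((n,p,d[1]["mask"]))
    c0=d[0]
def cost(q,o=obs): return sum(np.abs(render(q,p)-m).sum()/m.sum() for _,p,m in o)
def fit(o):
    best=None
    for a in np.arange(-.6,.61,.3):
        r=minimize(cost,[*c0,a],args=(o,),method="Nelder-Mead",options=dict(initial_simplex=[[*c0,a],[c0[0]+.02,c0[1],a],[c0[0],c0[1]+.02,a],[*c0,a+.2]],xatol=1e-4,fatol=1e-4))
        if best is None or r.fun<best.fun: best=r
    return best
for o in ([obs[0]],[obs[1]],obs):
    b=fit(o); print(b.x,b.fun)
np.save("q.npy",b.x)
for n,p,m in obs:
    im=cv2.resize(ims[n][0][:,:,::-1],None,fx=4,fy=4,interpolation=cv2.INTER_CUBIC); lines(im,b.x,p,4)
    u=(proj([b.x[0],b.x[1],.05],p)[0]*4).astype(int)
    cv2.imwrite(f"pics/ov_{n}.png",im[max(0,u[1]-250):u[1]+250,max(0,u[0]-300):u[0]+300])
E
python3 fit.py
```

```text
top [(0.86, array([ 0.366, -0.174])), (0.8, array([ 0.596, -0.067])), (0.78, array([ 0.776, -0.336])), (0.63, array([ 0.628, -0.142]))]
scene [(0.93, array([ 0.395, -0.157])), (0.86, array([ 0.615, -0.06 ])), (0.79, array([ 0.802, -0.321]))]
[ 0.59961039 -0.06851699  0.30063089] 0.06820728291316527
[ 0.59176123 -0.07401915  0.29816626] 0.08906770629043696
[ 0.5969809  -0.07082835  0.28434456] 0.17672902765362092
```

View pics/ov_top.png

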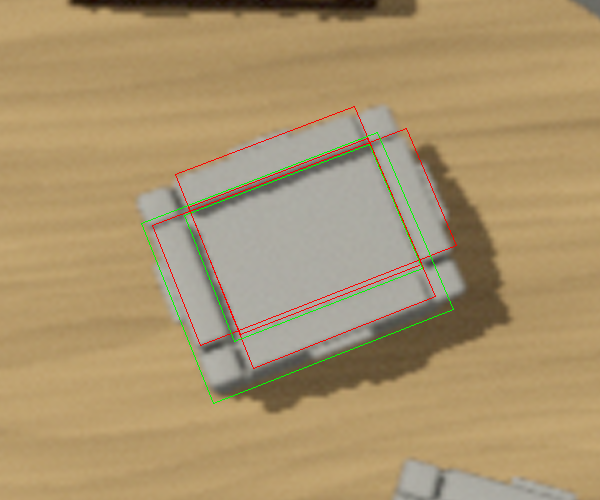

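View pics/ov_scene.png

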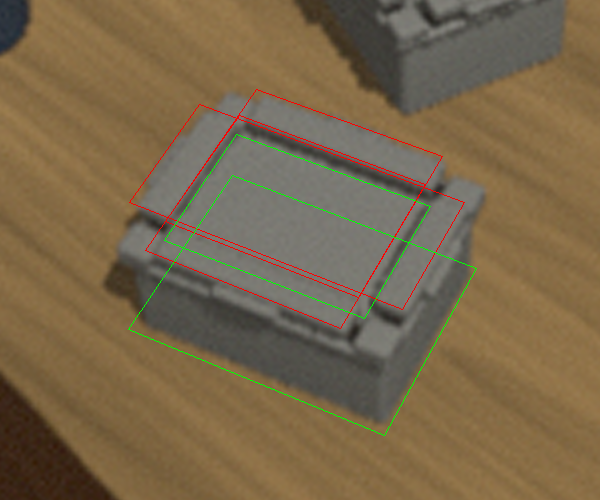

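```bash
cat >> h.py <<'E'
def frame(ya): # tool down, tool y at world angle ya (rad)
    y=np.array([np.cos(ya),np.sin(ya),0]); z=np.array([0,0,-1.]); return np.c_[np.cross(y,z),y,z]
E
python3 - <<'E'
from h import *
p=manip.camera_params("wrist"); s=manip.sense()
V=p["view"]; R=s["eef_rot"]; o=-V[:3,:3].T@V[:3,3]
print(s["clock"],"cam in tool",R.T@(o-s["position"]), R.T@V[:3,:3].T, p["mtx"][0,0],p["k1"])
q=[.592,-.072,.30]
for ya in [.3+np.pi/2,.3-np.pi/2,.3,.3+np.pi]:
  for z in (.16,.40):
    j=manip.inverse_kinematics([q[0],q[1],z],frame(ya)); print(round(np.degrees(ya)),z,None if j is None else np.round(j,0))
E
```

```text
0.7 cam in tool [ 0.0677689   0.00024189 -0.08288446] [[-1.46575721e-04 -9.64658925e-01 -2.63501683e-01]
 [ 9.99999876e-01 -2.66688385e-04  4.20064214e-04]
 [-4.75491532e-04 -2.63501589e-01  9.64658845e-01]] 302.92059077687406 -0.025215531481808166
107 0.16 [ -0.  36.   4. 102.  -3.  42. 113.]
107 0.4 [-12.  21.  19.  91.  -7.  69. 116.]
-73 0.16 [-24.  42.  38. 104. -34.  46. -42.]
-73 0.4 [-28.  24.  43.  92. -17.  70. -55.]
17 0.16 [-13.  38.  21. 103. -19.  43.  36.]
17 0.4 [-22.  23.  33.  92. -13.  70.  31.]
197 0.16 [ -37.   55.   62.  104.  -57.   59. -114.]
197 0.4 [ -39.   32.   63.   92.  -29.   74. -134.]
```

```bash
python3 - <<'E'
from h import *
q=np.array([.594,-.072,.30]); F=frame(q[2]+np.pi/2)
manip.movep([*(q[:2]-.045*F[:2,0]),.28],F)
p=manip.camera_params("wrist"); im=manip.grab_frame("wrist")
np.savez("w1.npz",im=im,**p)
cv2.imwrite("pics/w1.png",im[:,:,::-1])
s=manip.sense();print(s["clock"],s["position"],s["joint_positions"])
E
```

```text
3.325 [ 0.63712859 -0.0575636   0.28001088] [ -5.21182249  31.18291414   9.11474408  91.44488521  -5.59592752
  57.81375942 112.862634  ]
```

View pics/w1.png

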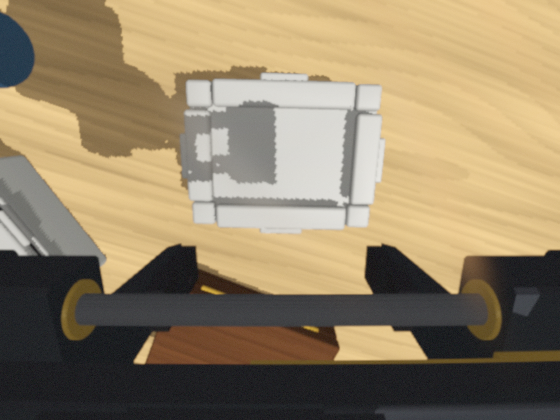

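```bash
cat > fit2.py <<'E'
import sys
from h import *
from scipy.optimize import least_squares
d=np.load("w1.npz"); p={k:d[k] for k in("mtx","k1","view")}; im=d["im"]
h=np.array([[-.065,-.085,.085],[-.065,.085,.085],[.065,.085,.085],[.065,-.085,.085]])
px=np.array([[187,81],[381,86],[368,227],[194,222]],float)
h2=np.array([[-.065,-.06,.095],[-.065,.06,.095],[.065,.06,.095],[.065,-.06,.095]]); px2=np.array([[213,79],[355,82],[345,229],[218,226]],float)
H=np.r_[h,h2];PX=np.r_[px,px2]
f=lambda q:(proj(T(q,H),p)-PX).ravel()
r=least_squares(f,[.594,-.072,.3]); print(r.x,r.fun.reshape(-1,2).round(1).tolist())
np.save("q.npy",r.x)
S=3; o=cv2.resize(im[:,:,::-1],None,fx=S,fy=S,interpolation=cv2.INTER_CUBIC); lines(o,r.x,p,S)
cv2.imwrite("pics/w1o.png",o[180:760,420:1200])
E
python3 fit2.py
```

```text
[ 0.5972167  -0.06770562  0.27948204] [[-1.9, -1.6], [2.3, -1.9], [0.8, 0.8], [-1.0, 2.2], [-1.3, -0.9], [2.2, -0.4], [0.2, 1.7], [-1.3, 2.1]]
```

View pics/w1o.png

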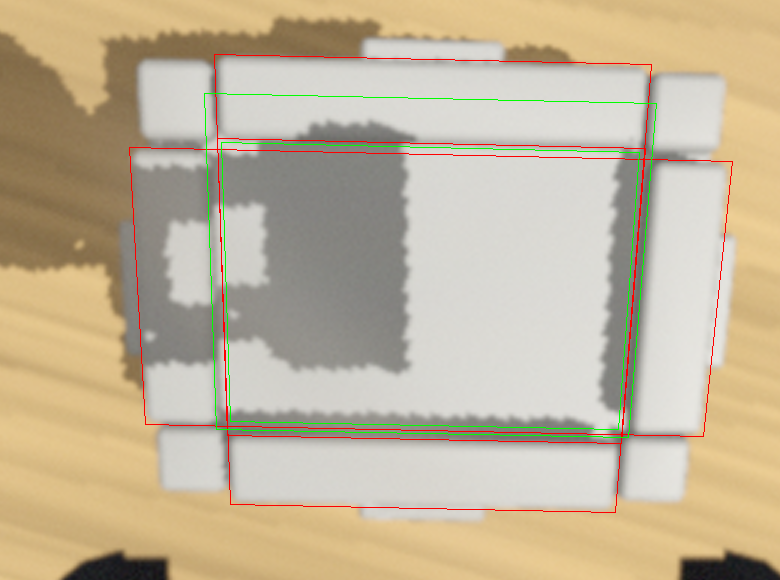

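```bash
cat > press.py <<'E'
import sys
from h import *
q=np.load("q.npy"); C={"front":(-.054,0),"left":(0,.074),"back":(.054,0),"right":(0,-.074)}
def press(n):
    a,b=C[n]; P=T(q,[[a,b,0]])[0,:2]; F=frame(q[2]+(np.pi/2 if n in("front","back") else 0))
    manip.movep([*P,.195],F)
    manip.movel([*P,.167],feed=.08)
    f0=manip.sense()["force"]
    hit=manip.movel([*P,.146],feed=.02,until_force=25)
    s=manip.sense(); print(n,hit,"tip z",round(s["position"][2]-.064,4),"dF",(s["force"]-f0).round(1),"err",(s["position"][:2]-P).round(4),s["clock"])
    manip.movel([*P,.195],feed=.1)
E
python3 - <<'E'
from press import *
manip.grab(20); print(manip.sense()["grip_width"])
press("front")
E
```

```text
0.00035991035909589523
front True tip z 0.0884 dF [-2.   0.4  9.2] err [0.0002 0.    ] 6.4667
```

```bash
sed -i 's/until_force=25/until_force=38/; s/    s=manip.sense(); print/    manip.wait(.15); s=manip.sense(); print/' press.py; python3 - <<'E'
from press import *
press("front")
E
```

```text
front True tip z 0.0884 dF [-1.1 -0.2  8.2] err [ 0. -0.] 8.725
```

```bash
python3 - <<'E'
from press import *
press("left")
E
python3 - <<'E'
from h import *
im=manip.grab_frame("scene"); p=manip.camera_params("scene"); o=cv2.resize(im[:,:,::-1],None,fx=4,fy=4,interpolation=cv2.INTER_CUBIC)
cv2.imwrite("pics/s1.png",o[620:1120,700:1340])
E
```

```text
left True tip z 0.0885 dF [-2.   1.4  9. ] err [ 0.0002 -0.    ] 12.05
```

View pics/s1.png

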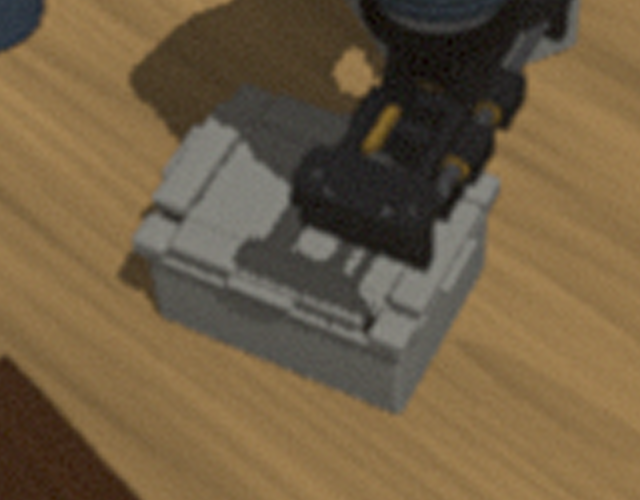

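```bash
python3 - <<'E'
from press import *
press("back"); press("right")
F=frame(q[2]+np.pi/2)
manip.movep([*(q[:2]-.045*F[:2,0]),.28],F); manip.let_go()
p=manip.camera_params("wrist"); im=manip.grab_frame("wrist")
o=cv2.resize(im[:,:,::-1],None,fx=3,fy=3,interpolation=cv2.INTER_CUBIC); cv2.imwrite("pics/w2raw.png",o[180:760,420:1200])
print(manip.sense()["clock"])
im=manip.grab_frame("scene"); o=cv2.resize(im[:,:,::-1],None,fx=4,fy=4,interpolation=cv2.INTER_CUBIC)
cv2.imwrite("pics/s2.png",o[620:1120,700:1340])
E
```

```text
back True tip z 0.0885 dF [-1.9  0.3  5.6] err [0.0016 0.0003] 15.45
right True tip z 0.0885 dF [-2.9  2.2  7. ] err [ 0.0003 -0.0002] 18.5833
21.625
```

View pics/w2raw.png

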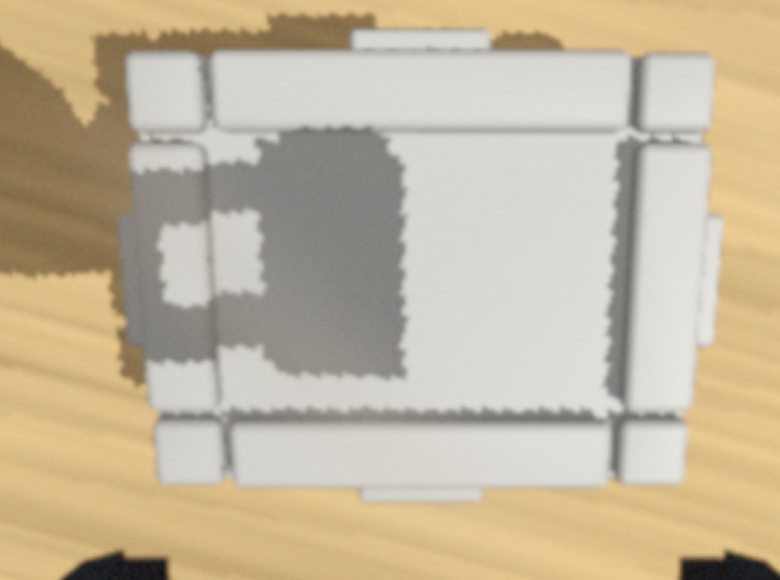

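View pics/s2.png

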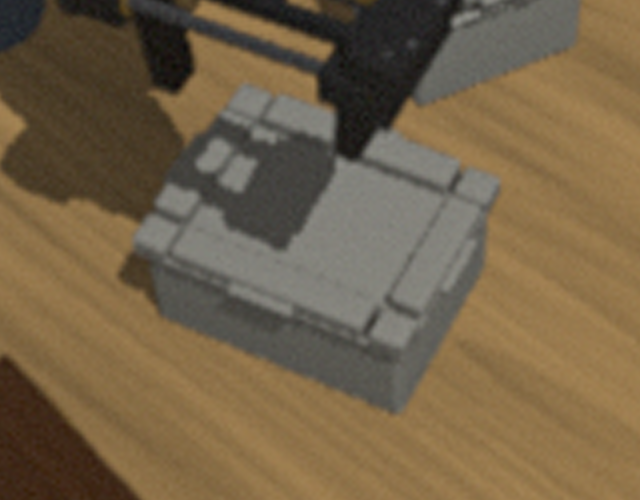

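```bash
sed -i 's/until_force=38/until_force=55/;s/feed=.02/feed=.015/' press.py; python3 - <<'E'
from press import *
manip.grab(20); press("right")
P=manip.sense()["position"]; manip.movel([P[0]-.0,P[1],.30],feed=.15); manip.let_go(); print(manip.sense()["clock"])
for n in("scene","top"):
    im=manip.grab_frame(n); cv2.imwrite(f"pics/{n}3.png",im[:,:,::-1])
E
```

```text
right True tip z 0.0885 dF [-1.7  0.9  9.3] err [ 0.0002 -0.0008] 26.0
28.7583
```

View pics/scene3.png

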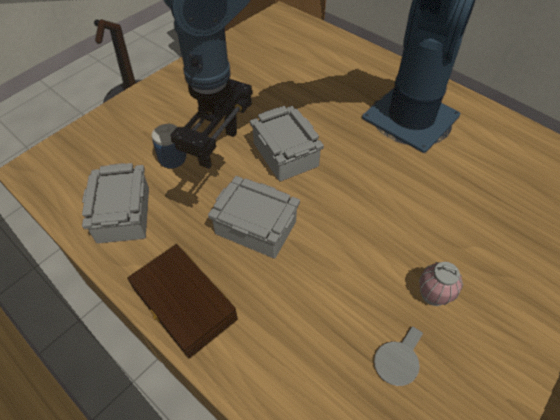

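Pressing the right side again, harder, stopped at the same height of 88.5 mm, so it is on its hard stop. The scene picture shows the box unmoved at (255,215), the other things in place, and the gripper well above and clear.

```bash
python3 -c "
from station import manip
manip.wait(.3); print(manip.hand_in(), manip.sense()['clock'])"
```

```text
the job is handed in; nothing more can be done
the job is handed in; nothing more can be done
```

I pressed all four rim sections of the leftmost box down with the closed fingertips, in the order front, left, back, right, and handed the job in at about 29 s. By my checks all four are shut; the hand-in itself gave no verdict.

- **Shut check:** every side stopped hard with the fingertips at 88.4–88.5 mm, against a nominal 88 mm. Pressing the front again at a 38 N limit and the right at 55 N, each before going on, gave no further travel. The left and back sides were pressed only once each, at 38 N. The final wrist and scene pictures show all four sides level with each other, down near the corner blocks.
- **Box position:** the scene pictures show no visible movement. The wrist picture differs by about 2–3 mm; most of that looks like a slightly different camera pose, but I did not measure it separately. During the back press the fingertips ended 1.6 mm off sideways.
- **Other things:** the caddy, lantern, spoon rest and the two look-alike boxes appear untouched. The arm finished high and clear with the gripper open.

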